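# Pack two fish-counter orders into foam boxes

## Task

Pack the two orders on the fish counter, each item standing flat on the floor of its own compartment: in the large foam box the flat oblong tin goes lengthwise in the long compartment, and the tall jar and the small jar one each in the two square compartments (either way round); in the small foam box the low round tin goes in the wide compartment and the sauce bottle in the narrow one. Set things down rather than dropping them, knock nothing over, and leave the tall can where it stands.

Things in the scene. Friction and masses are not known exactly. Their poses are not given: they have to be found in the camera images.
- large_box: The larger of two low open white foam boxes, fixed to the counter, 238 mm (its x) by 222 mm (its y), three compartments. Origin: centre of its underside, z up. Floor 12 mm thick (its top at z = 12 mm); outer walls 15 mm and dividers 8 mm thick all end at z = 37 mm. Long compartment on the -x side: centre (-48, 0) mm, clear 112 mm in x by 192 mm in y. Two square compartments side by side on the +x side: centres (60, 50) and (60, -50) mm, each clear 88 mm in x by 92 mm in y.
- small_box: The smaller white foam box, fixed to the counter, 194 mm (its x) by 148 mm (its y), two compartments. Origin: centre of its underside, z up. Same floor (top at z = 12 mm), walls and divider (15 and 8 mm thick, ending at z = 37 mm). Wide compartment on the -x side: centre (-36, 0) mm, clear 92 mm in x by 118 mm in y. Narrow compartment on the +x side: centre (50, 0) mm, clear 64 mm in x by 118 mm in y.
- oblong_tin: Flat oblong sardine tin with rounded corners and a ring pull, bare metal, lying flat: 60 mm (its x) by 105 mm (its y), 24 mm high, 0.15 kg. Origin: centre of the underside, z up. Loose.
- tall_jar: Tall straight glass jar with a screw lid (brass-coloured rim, pale metal top) and a blank paper label, diameter 66 mm, 115 mm high, straight over its whole height, about 0.45 kg. Origin: centre of the underside, z up along its axis. Loose; round, so its yaw does not matter.
- small_jar: Small straight glass jar of the same make, with the same kind of lid and blank label, diameter 54 mm, 70 mm high, straight over its whole height, about 0.19 kg. Origin: centre of the underside, z up along its axis. Loose; round, so its yaw does not matter.
- round_tin: Low round fish tin with a ring pull, bare metal, diameter 68 mm, 40 mm high, about 0.16 kg. Origin: centre of the underside, z up along its axis. Loose; round, so its yaw does not matter.
- sauce_bottle: Small amber glass sauce bottle with a black cap, 122 mm high, about 0.24 kg: straight body of diameter 46 mm up to 88 mm, then a shoulder narrowing to a 22 mm neck at 102 mm, cap of diameter 27 mm from 105 to 122 mm. Origin: centre of the underside, z up along its axis. Loose; round, so its yaw does not matter.
- tall_can: Slim tall cardboard can with a white plastic lid, a metal bottom rim and a blank paper label, diameter 50 mm, 88 mm high. Not ordered: stays where it stands among the stock (all six stock items start on a thin black mat between the two boxes). Origin: centre of the underside, z up. Loose.

How it is judged:
By the outcome, as a careful person would: the job done as asked, in the order asked, and still so for the second after the job is handed in, with the robot touching nothing.
It also fails if it takes over 136 s, if anything falls off the work surface, if the arm or the gripper's body presses on something with over 40 N, if the wrist force passes 120 N, or if a joint passes its speed limit or range.

## Robot

A 7-joint arm with a two-finger parallel gripper is mounted at the origin on the work surface. World frame = base frame: x ahead of the robot, y to its left, z up, the work surface at z = 0. Lengths are in m, angles in rad, forces in N, time in s.
With the tool pointing down it reaches from about 0.425 to 0.875 m from the base axis. Payload 8.4 kg.
Tool frame: the origin (TCP) lies midway between the tips of the shut fingers; the grasp point (between the pads) lies 19 mm behind it (env.pinch_z is the z of the grasp point in the tool frame, in m); z points along the fingers, y is the direction in which the jaws open and shut (so a half turn about z gives the same grasp; the last joint's range is limited). The gripper opens to 85 mm and grips with 20 to 120 N. Pads are 22 mm wide; open, the fingers measure 114 mm over their backs; the gripper's body (76 mm by 85 mm) begins 54 mm behind the grasp point. The pads swing forward as they close: fully open they stand 13 mm farther back than shut.
Start: joints at [1.155, 0.333, 0.04, 1.465, -0.013, 1.343, -0.059], TCP at [0.202, -0.618, 0.231] pointing down, gripper open.
Joint ranges: [-2.58, 2.58], [-0.38, 2.09], [-1.3, 1.39], [0.25, 2.4], [-1.5, 4.64], [0.08, 2.09], [-2.65, 2.65]. Speed limits (rad/s): [2.22, 2.22, 2.79, 2.79, 3.14, 3.14, 3.14].

## Interface

Orientations are given as a rotation vector (axis times angle).
In Python, from plant import env, kin, monitor, cams, hand_in gives the robot as it stands. Calls block until the motion is done:
- env.move_ptp(position, orientation): joint-space move of the TCP to a pose.
- env.move_l(position, speed=0.15, orientation=None, max_force=None): straight line of the TCP; orientation=None keeps the orientation; speed is the mean speed in m/s. With max_force (N) it stops when the force on the tool has changed by that much, and returns True; else False.
- env.move_j(angles): joint-space move.
- env.set_gripper(opening): finger opening in m; the grip force is fixed at half the most; returns when the fingers have stopped.
- env.dwell(seconds).
- kin.ik(position, orientation): joint angles nearest the present ones, or None.
- monitor.sense(): the state.
- cams.snapshot(name): name is "scene" or "top" or "wrist"; returns the picture (480x640x3 uint8, red, green, blue); there is no depth.
- cams.calibration(name): a dict with "camera_matrix" (3x3 intrinsics, pixels), "pose" (4x4, takes a point from camera to world coordinates). Camera axes: x right, y down, z forward; pixel columns grow to the right and rows downward; lengths in m; the calibration is good to about 2 mm. A picture is of the moment at which its call begins: read the wrist's pose just before it. calibration takes no time and is no camera call; for the wrist camera it gives the pose at the moment of the call.
A pose or a line that the arm cannot do raises env.IKError and nothing moves.
- hand_in(): hands the job in, once; it reports no verdict.
The state is a dict: "time_s": time; "q": joint angles; "qd": joint speeds; "joint_torque": joint torques, N m; "ee_pos": TCP position; "tool_rot": TCP orientation; "force": force on the tool from outside, world axes, zero at the start; "moment": the same for the moment, N m; "width": finger opening in m.
Only numpy, scipy, OpenCV 4.12 (cv2) and the standard library are available. Lean on these libraries where they do the work, as an engineer would, in place of code of your own. Each camera call takes 0.05 s, during which the arm holds its last target. There are 200 camera calls.

## Working session

There is one attempt and no reset: what is moved stays moved. The work goes in short steps, each a Python script; the robot and the scene stay as the last script left them, time stands still between calls to the robot, and variables do not carry over. Pictures are saved under pics/ and viewed, about 12 in all and at most 16, crops included, and the job is handed in when it is done.

```bash
ls; mkdir -p pics; python3 - <<'E'
from plant import env,kin,monitor,cams
import cv2,numpy as np
np.set_printoptions(precision=4,suppress=True)
for n in("scene","top"):
    cv2.imwrite(f"pics/{n}0.png",cams.snapshot(n)[:,:,::-1]); print(n,cams.calibration(n))
print(cams.calibration("wrist"));print(monitor.sense(),env.pinch_z)
E
```

```text
pics
scene {'camera_matrix': array([[460.0916,   0.    , 322.4224],
       [  0.    , 460.0916, 232.3651],
       [  0.    ,   0.    ,   1.    ]]), 'pose': array([[-0.7071,  0.6074, -0.362 ,  0.937 ],
       [ 0.707 ,  0.5975, -0.3784,  0.3869],
       [-0.0136, -0.5235, -0.8519,  0.8446],
       [ 0.    ,  0.    ,  0.    ,  1.    ]])}
top {'camera_matrix': array([[436.2431,   0.    , 322.3737],
       [  0.    , 436.2431, 243.124 ],
       [  0.    ,   0.    ,   1.    ]]), 'pose': array([[-0.0133, -0.9959,  0.0897,  0.5087],
       [-0.9996,  0.0154,  0.0231, -0.0111],
       [-0.0244, -0.0893, -0.9957,  0.9284],
       [ 0.    ,  0.    ,  0.    ,  1.    ]])}
{'camera_matrix': array([[384.5754,   0.    , 309.199 ],
       [  0.    , 384.5754, 242.2233],
       [  0.    ,   0.    ,   1.    ]]), 'pose': array([[ 0.3127, -0.9123, -0.2644,  0.269 ],
       [-0.9498, -0.3007, -0.0857, -0.595 ],
       [-0.0013,  0.2779, -0.9606,  0.372 ],
       [ 0.    ,  0.    ,  0.    ,  1.    ]])}
{'time_s': 0.1, 'q': array([ 1.1548,  0.3338,  0.0399,  1.4662, -0.0134,  1.3433, -0.0585]), 'qd': array([ 0.0001, -0.0012, -0.0013, -0.0024,  0.0003,  0.0003, -0.001 ]), 'joint_torque': array([  0.0042, -66.0013,   1.3704, -40.647 ,   0.0173,   0.0089,
        -0.    ]), 'ee_pos': array([ 0.2023, -0.6173,  0.2305]), 'tool_rot': array([-3.1009, -0.4953,  0.0006]), 'force': array([ 0.1265, -0.4976,  0.3791]), 'moment': array([ 0.0522,  0.0169, -0.0423]), 'width': 0.08521502374003317} -0.0187
```

View pics/top0.png

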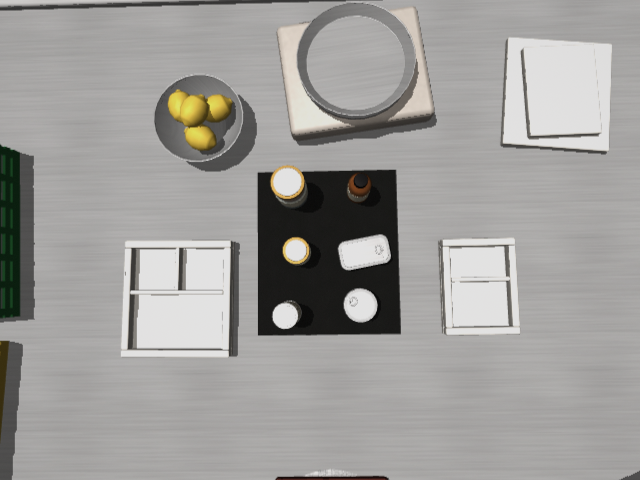

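View pics/scene0.png

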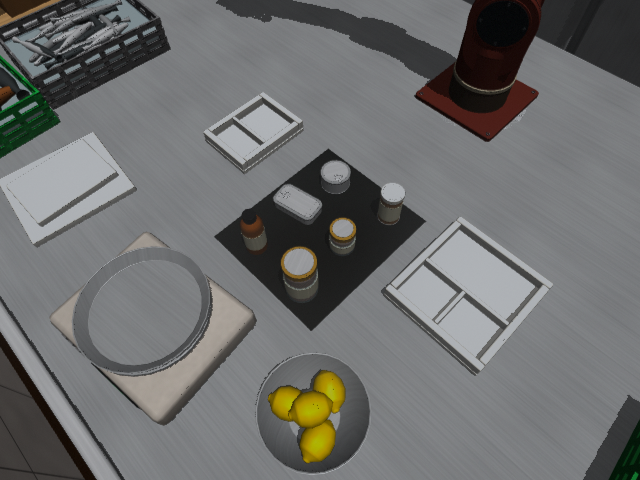

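The top view shows the large box at the left (180,297) and the small box at the right (480,285), both with the -x side towards the robot. On the mat are:
- tall jar (288,183)
- bottle (359,186)
- small jar (296,251)
- oblong tin (364,252)
- can (286,315)
- round tin (361,305)

The scene view agrees. Next I'll measure in both views.

```bash
cat > h.py <<'E'
import cv2,numpy as np
from plant import env,kin,monitor,cams
np.set_printoptions(precision=4,suppress=True)
def ray(cal,px,z):
    K,T=cal["camera_matrix"],cal["pose"]
    d=T[:3,:3]@np.linalg.inv(K)@[px[0],px[1],1.]; o=T[:3,3]
    return (o+d*(z-o[2])/d[2])[:2]
E
cat > m.py <<'E'
from h import *
H=dict(tall_jar=.115,bottle=.122,small_jar=.070,tin=.024,can=.088,round=.040)
seeds={"top":dict(tall_jar=(288,183),bottle=(359,182),small_jar=(296,251),tin=(364,252),can=(286,315),round=(361,305)),
"scene":dict(tall_jar=(299,262),bottle=(250,215),small_jar=(343,229),tin=(298,203),can=(392,192),round=(335,168))}
for n in("top","scene"):
    im=cv2.imread(f"pics/{n}0.png"); cal=cams.calibration(n)
    g=im.min(2); hsv=cv2.cvtColor(im,cv2.COLOR_BGR2HSV)
    for k,s in seeds[n].items():
        if k=="bottle": m=((hsv[:,:,2]<45)).astype(np.uint8) if n=="scene" else ((hsv[:,:,1]>80)&(hsv[:,:,2]>30)).astype(np.uint8)
        elif "jar" in k: m=((g>190)|((hsv[:,:,1]>90)&(hsv[:,:,2]>110))).astype(np.uint8)
        else: m=(g>(60 if n=="top" and k!="can" else 190)).astype(np.uint8)
        r=45; w=np.zeros_like(m); w[s[1]-r:s[1]+r,s[0]-r:s[0]+r]=m[s[1]-r:s[1]+r,s[0]-r:s[0]+r]
        cs,_=cv2.findContours(w,cv2.RETR_EXTERNAL,cv2.CHAIN_APPROX_NONE)
        c=min(cs,key=lambda c:-cv2.pointPolygonTest(c,s,True) if len(c)>8 else 1e9)
        P=np.array([ray(cal,p[0],H[k]) for p in c])
        (x,y),(a,b),t=cv2.minAreaRect((P*1000).astype(np.float32))
        (cx,cy),rr=cv2.minEnclosingCircle((P*1000).astype(np.float32))
        print(n,k,"rect c",np.round([x,y],1),"size",np.round([a,b],1),"ang",round(t,1),"circ",np.round([cx,cy,rr*2],1))
im=cv2.imread("pics/top0.png");cal=cams.calibration("top")
for k,(x0,y0,x1,y1) in dict(large=(112,230,245,368),small=(432,228,528,345)).items():
    g=im[:,:,:].min(2); w=np.zeros_like(g); w[y0:y1,x0:x1]=(g[y0:y1,x0:x1]>205)
    cs,_=cv2.findContours(w,cv2.RETR_EXTERNAL,cv2.CHAIN_APPROX_NONE); c=np.vstack([c for c in cs if len(c)>30])
    P=np.array([ray(cal,p[0],.037) for p in c])*1000
    print(k,cv2.minAreaRect(P.astype(np.float32)))
v=np.hstack([cv2.resize(im[225:370,110:250],None,fx=2.8,fy=2.8),cv2.resize(im[225:370,425:565],None,fx=2.8,fy=2.8)])
cv2.imwrite("pics/boxes.png",v)
E
python3 m.py
```

```text
top tall_jar rect c [700.7  73.5] size [64.1 63.8] ang 25.9 circ [700.3  73.7  65.3]
top bottle rect c [691.7 -63.5] size [43.1 45.8] ang 88.9 circ [691.5 -62.5  46.7]
top small_jar rect c [573.3  62.2] size [49.5 51.6] ang 89.4 circ [573.   61.9  54.1]
top tin rect c [570.8 -75.9] size [ 62.7 106.9] ang 10.5 circ [570.9 -75.6 111.3]
top can rect c [446.8  81.7] size [46.  43.5] ang 89.4 circ [446.6  82.4  47.6]
top round rect c [462.5 -64.6] size [68.5 67.9] ang 89.3 circ [462.9 -64.2  69.9]
scene tall_jar rect c [700.6  76.5] size [63.5 62.1] ang 88.1 circ [701.   76.3  63.9]
scene bottle rect c [674.7 -11.8] size [200.9 125.9] ang 0.4 circ [674.8 -35.9 211.6]
scene small_jar rect c [573.2  64.7] size [49.2 49.8] ang 44.5 circ [573.3  64.9  51.6]Traceback (most recent call last):
  File "m.py", line 14, in <module>
    c=min(cs,key=lambda c:-cv2.pointPolygonTest(c,s,True) if len(c)>8 else 1e9)
ValueError: min() iterable argument is empty
```

```bash
sed -i 's/("top","scene"):$/("top",):/; ' m.py; python3 m.py | tail -2
python3 - <<'E'
from h import *
im=cv2.imread("pics/top0.png"); cv2.imwrite("pics/bot.png",np.hstack([cv2.convertScaleAbs(cv2.resize(im[165:215,335:385],(390,390),interpolation=cv2.INTER_NEAREST),alpha=2.5),
 cv2.convertScaleAbs(cv2.resize(cv2.imread("pics/scene0.png")[200:260,225:285],(390,390),interpolation=cv2.INTER_NEAREST),alpha=2.5)]))
E
```

```text
large ((481.43780517578125, 311.58697509765625), (218.44235229492188, 233.94351196289062), 89.2721176147461)
small ((498.2214050292969, -307.81109619140625), (190.1947021484375, 145.1054229736328), 0.3307909667491913)
```

View pics/boxes.png

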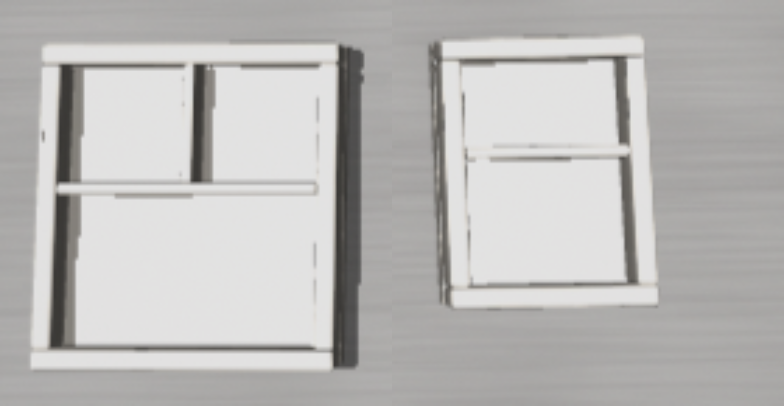

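View pics/bot.png

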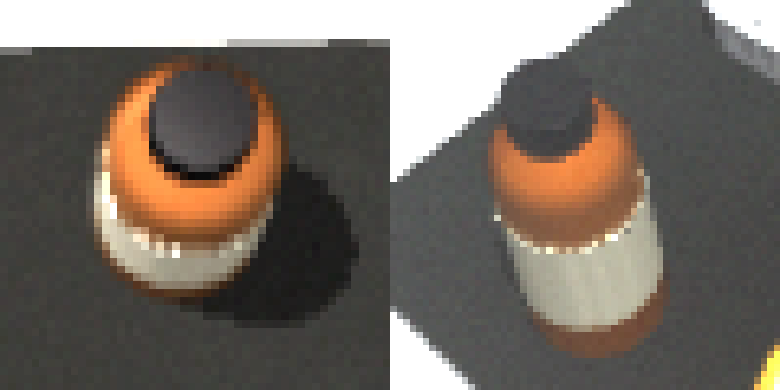

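The crops show both boxes upright with the long and wide compartments towards the robot. The cap centre is at about (361.3,180.2) in top and (248.8,214.2) in scene. All the sizes match, so I'll check reach and then pick the oblong tin.

```bash
cat > job.py <<'E'
from h import *
from scipy.spatial.transform import Rotation as R
def ori(deg): return (R.from_euler("z",deg,degrees=True)*R.from_euler("x",np.pi)).as_rotvec()
L=(np.array([.4815,.3125]),-.73); S=(np.array([.4982,-.3067]),.33)
def inbox(b,x,y):
    t=np.radians(b[1]); return b[0]+np.array([[np.cos(t),-np.sin(t)],[np.sin(t),np.cos(t)]])@[x,y]
# pick xy, jaw yaw, TCP above underside, place xy, place yaw, release opening, travel TCP z, width
J=dict(
 tin=((.5708,-.0748),10.5+90,-.001,inbox(L,-.048,0),L[1]+90,.072,.20,.060),
 tall_jar=((.7007,.075),90,.060,inbox(L,.060,.050),L[1]+90,.085,.26,.066),
 small_jar=((.5732,.0635),90,.031,inbox(L,.060,-.050),L[1]+90,.070,.26,.054),
 round=((.4627,-.0632),0,.004,inbox(S,-.036,0),S[1],.078,.20,.068),
 bottle=((.6915,-.0623),0,.056,inbox(S,.050,0),S[1],.065,.25,.046))
def yaw(xy,z,d):  # half-turn alternative nearest joint-7 middle
    c=[(abs(q[6]),e) for e in(d,d-180) if (q:=kin.ik([*xy,z],ori(e))) is not None]
    return min(c) if c else (None,d)
def pick(k):
    p,a,h,*_=J[k]; zt=J[k][6]; w=J[k][7]
    e=yaw(p,zt,a)[1]; env.set_gripper(min(.085,w+.024))
    env.move_ptp([*p,zt],ori(e)); env.move_l([*p,h+.04],.25)
    t=env.move_l([*p,h+.002],.06,max_force=8)
    env.set_gripper(0); env.dwell(.2); s=monitor.sense(); print(k,"touch",t,"width",s["width"],s["ee_pos"])
    env.move_l([*p,zt],.2); s=monitor.sense(); print("lifted width",s["width"],"F",s["force"],"t",s["time_s"]); return e
def place(k):
    _,_,h,p,a,op,zt,w=J[k]
    e=yaw(p,zt,a)[1]; env.move_ptp([*p,zt],ori(e))
    env.move_l([*p,.012+h+.02],.2)
    t=env.move_l([*p,.012+h-.002],.03,max_force=4); s=monitor.sense(); print("place touch",t,s["ee_pos"],s["width"],s["force"])
    env.set_gripper(op); env.dwell(.1); env.move_l([*p,.012+h+.03],.1); env.move_l([*p,max(zt,.2)],.3)
    print("t",monitor.sense()["time_s"])
E
python3 - <<'E'
from job import *
for n,px in(("top",(361.3,180.2)),("scene",(248.8,214.2))): print(n,ray(cams.calibration(n),px,.122))
for k,v in J.items(): print(k,v[3],[yaw(q,z,a) for q,z,a in((v[0],v[6],v[1]),(v[0],v[2],v[1]),(v[3],v[6],v[4]),(v[3],v[2]+.012,v[4]))])
E
```

```text
top [ 0.6988 -0.067 ]
scene [ 0.6992 -0.062 ]
tin [0.4335 0.3131] [(np.float64(0.12050820517174547), 100.5), (np.float64(0.00040655186529218003), 100.5), (np.float64(0.8693159633254545), 89.27), (np.float64(1.2452230332684668), 89.27)]
tall_jar [0.5421 0.3617] [(np.float64(0.38532219664101286), 90), (np.float64(0.4425663359275005), 90), (np.float64(1.05812474179322), 89.27), (np.float64(1.0878610867021223), 89.27)]
small_jar [0.5409 0.2617] [(np.float64(0.32963243028758754), 90), (np.float64(0.5165533445047361), 90), (np.float64(0.8745828273541665), 89.27), (np.float64(0.9053654953380061), 89.27)]
round [ 0.4622 -0.3069] [(np.float64(1.5278301343126317), 0), (np.float64(1.3813362386722334), -180), (np.float64(1.084428677678163), 0.33), (np.float64(1.1223496951040088), 0.33)]
bottle [ 0.5482 -0.3064] [(np.float64(1.4089207259393162), -180), (np.float64(1.3368301985163338), -180), (np.float64(1.1679387067130942), 0.33), (np.float64(1.1922640133874167), 0.33)]
```

```bash
sed -i 's/(.6915,-.0623)/(.6990,-.0645)/' job.py
python3 - <<'E'
from job import *
pick("tin")
cv2.imwrite("pics/w1.png",cams.snapshot("wrist")[:,:,::-1])
E
```

```text
tin touch False width 0.05865608835563798 [ 0.5714 -0.0748  0.0018]
lifted width 0.05878656797074579 F [ 0.1662  0.3026 -2.8328] t 5.925
```

View pics/w1.png

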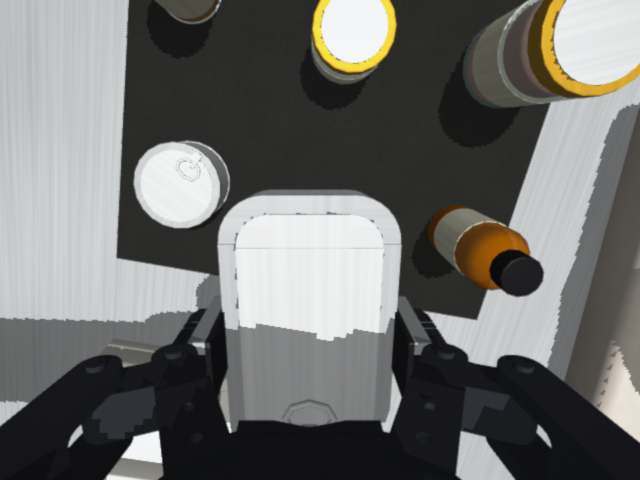

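The wrist view shows the tin held squarely and level, with the other five items undisturbed. I'll place it and then move the tall jar.

```bash
python3 - <<'E'
from job import *
place("tin")
cv2.imwrite("pics/t2.png",cams.snapshot("top")[:,:,::-1])
pick("tall_jar"); cv2.imwrite("pics/w2.png",cams.snapshot("wrist")[:,:,::-1])
a=cv2.imread("pics/t2.png")[150:450,100:500];b=cv2.imread("pics/w2.png")
cv2.imwrite("pics/c2.png",np.hstack([a,cv2.resize(b,(400,300))]))
E
```

```text
place touch True [0.4335 0.3129 0.0137] 0.05831238893329917 [-1.3722 -2.0051  8.5946]
t 10.5667
tall_jar touch False width 0.06508009278853487 [0.7013 0.0751 0.0629]
lifted width 0.06494395726336812 F [ 0.2312  0.6119 -4.9753] t 15.5
```

View pics/c2.png

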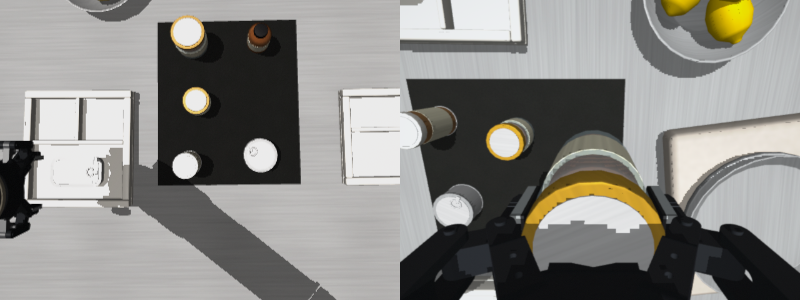

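The tin lies lengthwise in the long compartment, and the tall jar is held upright. I'll carry on with the jars.

```bash
python3 - <<'E'
from job import *
place("tall_jar")
pick("small_jar"); cv2.imwrite("pics/t3.png",cams.snapshot("top")[:,:,::-1]); cv2.imwrite("pics/w3.png",cams.snapshot("wrist")[:,:,::-1])
a=cv2.imread("pics/t3.png")[150:450,100:500];b=cv2.imread("pics/w3.png")
cv2.imwrite("pics/c3.png",np.hstack([a,cv2.resize(b,(400,300))]))
E
```

```text
place touch True [0.5421 0.3615 0.0748] 0.06522417849865635 [-1.3327 -1.5038  5.7814]
t 19.9083
small_jar touch False width 0.05264530479524883 [0.5735 0.0636 0.0337]
lifted width 0.05271411343119294 F [-0.1538  0.046  -3.2752] t 24.825
```

View pics/c3.png

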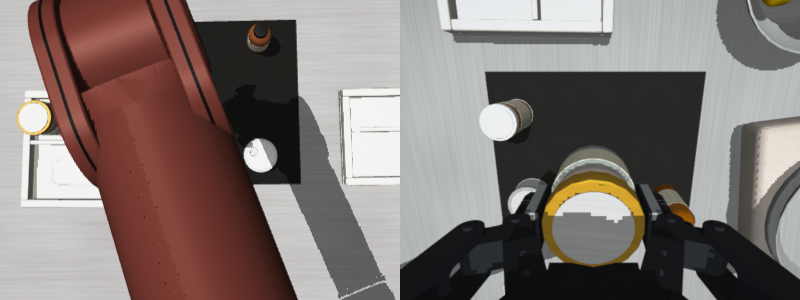

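The tall jar stands in its compartment and the small jar is held upright. I'll place it and then pick the round tin.

```bash
python3 - <<'E'
from job import *
place("small_jar"); cv2.imwrite("pics/w4a.png",cams.snapshot("wrist")[:,:,::-1])
pick("round"); cv2.imwrite("pics/w4.png",cams.snapshot("wrist")[:,:,::-1])
a,b=(cv2.resize(cv2.imread(f"pics/{n}.png"),(400,300)) for n in("w4a","w4"))
cv2.imwrite("pics/c4.png",np.hstack([a,b]))
E
```

```text
place touch True [0.5408 0.2616 0.0457] 0.05303292656876447 [-1.0992 -1.0571  5.442 ]
t 29.0667
round touch False width 0.06674427535245679 [ 0.4631 -0.0634  0.0068]
lifted width 0.06636490781105074 F [ 0.6252  0.5982 -1.9912] t 33.9
```

View pics/c4.png

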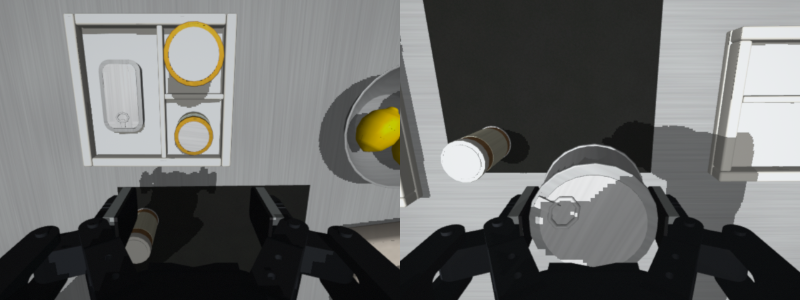

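The large box is complete, with all three items inside. The round tin is held level, so I'll continue with the small box.

```bash
python3 - <<'E'
from job import *
place("round"); cv2.imwrite("pics/t5.png",cams.snapshot("top")[:,:,::-1])
pick("bottle"); cv2.imwrite("pics/w5.png",cams.snapshot("wrist")[:,:,::-1])
a=cv2.imread("pics/t5.png")[130:430,160:560];b=cv2.resize(cv2.imread("pics/w5.png"),(400,300))
cv2.imwrite("pics/c5.png",np.hstack([a,b]))
E
```

```text
place touch True [ 0.4621 -0.3069  0.0189] 0.06659385390101978 [-2.5956  1.4375  7.0857]
t 37.9167
bottle touch False width 0.044346212864950454 [ 0.6994 -0.0647  0.0588]
lifted width 0.04421292313363795 F [ 0.3163  0.7325 -2.476 ] t 43.4833
```

View pics/c5.png

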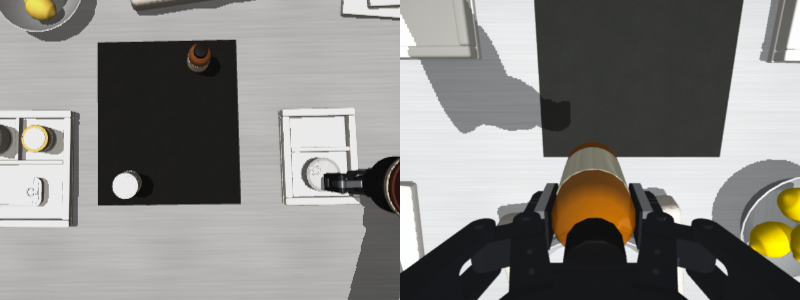

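The round tin is in the wide compartment and the bottle is held upright. This is the last placement.

```bash
python3 - <<'E'
from job import *
place("bottle")
env.move_ptp([.55,-.02,.32],ori(90)); env.dwell(.3)
cv2.imwrite("pics/w6.png",cams.snapshot("wrist")[:,:,::-1]); cv2.imwrite("pics/s6.png",cams.snapshot("scene")[:,:,::-1])
env.move_j([0,-.3,0,1.9,0,1.4,0]) if False else env.move_ptp([.2,-.618,.25],ori(yaw((.2,-.618),.25,-18)[1]))
cv2.imwrite("pics/t6.png",cams.snapshot("top")[:,:,::-1]);cv2.imwrite("pics/s6.png",cams.snapshot("scene")[:,:,::-1])
a=cv2.imread("pics/t6.png")[150:400,110:530];b=cv2.imread("pics/s6.png")[70:390,180:580]
cv2.imwrite("pics/c6.png",np.hstack([cv2.resize(a,(400,238)),cv2.resize(b,(400,238))])); print(monitor.sense()["time_s"])
E
```

```text
place touch True [ 0.5482 -0.3064  0.0707] 0.04403960220895238 [-0.5511  0.8005  7.2063]
t 48.7417
52.85
```

View pics/t6.png

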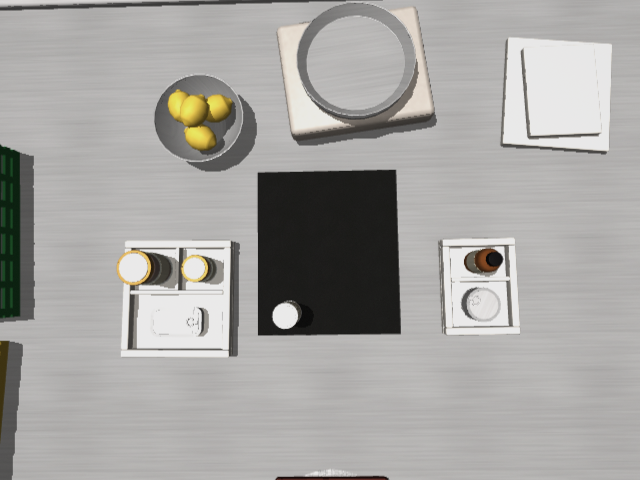

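View pics/s6.png

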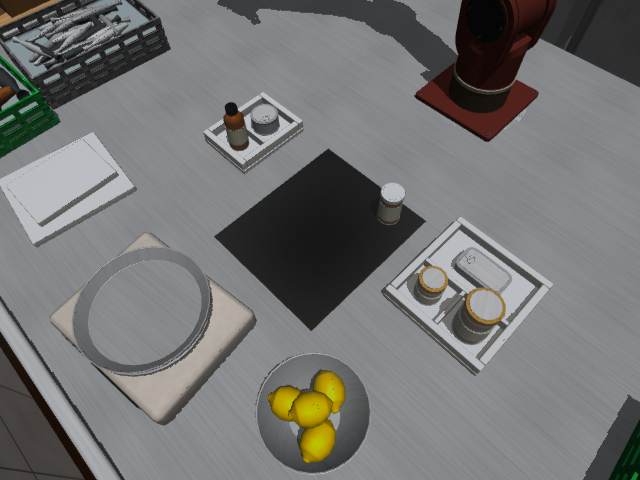

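Both views show every item standing in its own compartment and the can unmoved at (286,315). I'll check the lid positions numerically, then hand in.

```bash
python3 - <<'E'
from job import *
from plant import hand_in
c=cams.calibration("top"); c2=cams.calibration("scene"); ok=True
for k,p,p2,z in(("tall_jar",(134.5,267.5),(485,306),.127),("small_jar",(196,268),(433,279),.082),("round",(483,303.5),(265,114),.052),("bottle",(494.5,259),(231,106),.134)):
    a,b=ray(c,p,z),ray(c2,p2,z); print(k,a,b,"target",J[k][3]); ok&=np.linalg.norm((a+b)/2-J[k][3])<.012
print(ok)
if ok: hand_in()
E
```

```text
tall_jar [0.5409 0.3567] [0.5443 0.3618] target [0.5421 0.3617]
small_jar [0.54  0.256] [0.542  0.2627] target [0.5409 0.2617]
round [ 0.463  -0.3065] [ 0.4606 -0.3002] target [ 0.4622 -0.3069]
bottle [ 0.5467 -0.3031] [ 0.5458 -0.301 ] target [ 0.5482 -0.3064]
True
the job is handed in; nothing more can be done
```

Both orders are packed and handed in at about 53 s of robot time. The large box holds the oblong tin lengthwise in the long compartment, with the tall and small jars in the two square ones. The small box holds the round tin in the wide compartment and the sauce bottle in the narrow one. Each item was lowered until the force sensor felt the box floor before I released it.

- **Final pictures:** the top and scene views show everything upright in its own compartment. The tall can still stands where it was.
- **Measured positions:** the two jars, the round tin and the bottle came out within about 7 mm of their targets, with the two views disagreeing by 2–7 mm. That is inside the compartments' slack. I checked the oblong tin's final position only by eye in the pictures.
- **Failures:** no check failed.

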